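# Present a drill core balanced on a drain tray to the inspection camera

## Robot

A 6-joint arm with a two-finger parallel gripper is mounted at the origin on the work surface. World frame = base frame: x ahead of the robot, y to its left, z up, the work surface at z = 0. Lengths are in m, angles in rad, forces in N, time in s.
With the tool pointing down it reaches from about 0.35 to 0.875 m from the base axis. Payload 4.2 kg.
Tool frame: the origin (TCP) lies at the very end of the fingers, on their centre line; the grasp point (between the pads) lies env.grasp_offset behind it (env.grasp_offset is the distance from the TCP to the grasp point, in m); z points along the fingers, y is the line along which they close (so a half turn about z gives the same grasp; the last joint's range is limited). The gripper opens to 87 mm and grips with 3 to 60 N. Pads are 19 mm wide; open, the fingers measure 117 mm over their backs; the gripper's body (75 mm by 190 mm) begins 51 mm behind the grasp point.
Start: joints at [1.362, 0.385, 0.008, 0, -1.194, -0.259], TCP at [0.282, 0.558, 0.223] pointing down, gripper open.
Joint ranges: [-3.14, 3.14], [-1.21, 2.06], [-1.07, 1.41], [-3.16, 2.05], [-2.99, -0.16], [-3.1, 3.1]. Speed limits (rad/s): [2.79, 2.79, 3.14, 3.14, 3.14, 3.14].

## Interface

Orientations are given as a rotation vector (axis times angle).
In Python, from plant import env gives the robot as it stands. The module is installed in compiled form; this text tells all that it offers.
- The arm moves only by the shell command python3 -m crank 'ROWS'. ROWS is JSON, a list of rows, each an object of numbers: "tx", "ty", "tz": the shift along the tool's x, y, z in m; "rx", "ry", "rz": the turn, a rotation vector about the tool's x, y, z in degrees; "hand": the opening, from -1 (shut) to 1 (fully open). In form: [{"tx": .., "ty": .., "tz": .., "rx": .., "ry": .., "rz": .., "hand": ..}, ...]. A call has exactly 5 rows; each row shifts and turns the commanded pose from where the row before left it, along the tool's axes as they then stand; what a row does not reach is not made up. A row lasts 1/10 s, in which the tool goes at most 50 mm and 8.59 degrees, less where a joint would pass 70% of its speed; a pose out of reach is approached as far as the arm can. A call with a gripper value outside its range is refused whole. The fingers move at their own pace and stop on an object; the grip force is fixed at half the most. Time passes only in rows, so rows that do not move let the fingers close, or fill a call up. It gives the time, the measured TCP pose, the force, the opening and the grip force at its end, in the units of the state.
- env.read_state(): the state, without advancing time (a new reading comes with each control period).
- env.read_camera(name): name is "side" or "top"; returns (picture, depth): 480x640x3 uint8, blue, green, red; 480x640 float32, m along the optical axis (not along the pixel's ray), 0 where there is no reading.
- env.camera_model(name): a dict with "fx", "fy", "cx", "cy" (pixels), "origin" and "orientation" of the camera in the world. Camera axes: x right, y down, z forward; pixel columns grow to the right and rows downward; lengths in m; the calibration is good to about 2 mm. A picture is of the moment at which its call begins. camera_model takes no time and is no camera call.
- env.close_job(): hands the job in; it is judged then, once.
Trained networks look in the newest picture that a camera, given by its name, has taken for a name from the list of things; names that differ only in an ending like _2 or _b are one class to them, and where a whole thing is asked for, a point or a joint stands for the part that bears it (a point fixed in the world has none). Each returns a list of dicts, best first, with "score" (0 to 1); they miss things now and then, are a little off and sometimes report something else, mostly with a low value. They report only what shows in the picture. A call takes as long as a camera call. They do not tell look-alikes from the thing itself.
- env.recognise(camera, label): "extent" ([left, top, right, bottom] in pixels, round what is visible of it).
- env.mark_of(camera, label): "location" ([column, row] in pixels: a listed point, or the origin of a listed thing).
The state is a dict: "time": time; "q": joint angles; "qvel": joint speeds; "effort": joint torques, N m; "ee_pos": TCP position; "eef_rot": TCP orientation; "wrist_force": force on the tool from outside, world axes, zero at the start; "moment": the same for the moment, N m; "finger_gap": opening from 0.0 (shut) to 1.0 (fully open); "finger_force": force on a finger pad.
Only numpy, scipy, OpenCV 4.12 (cv2) and the standard library are available. Lean on these libraries where they do the work, as an engineer would, in place of code of your own. Each camera call takes 0.05 s, during which the arm holds its last target. There are 200 camera calls.

## Task

Lift the steel drain tray by the grey grip of its overhead handle, with the loose concrete drill core lying at one end, and bring it before the inspection camera and square to it; by tipping the tray, roll the core up to the middle of the tray's crowned floor, right in front of the white scale plate and at the camera's focus point, and balance it there. Keep the core quietly there for about five seconds while the picture is taken, and finish the program still holding the tray up like that. Do not touch the core or let it slam into an end of the tray or off it, never tip the tray steeply, and leave the camera and the other things on the bench alone.

Things in the scene. Friction and masses are not known exactly. Their poses are not given: they have to be found in the camera images.
- tray: Steel drain tray, 106 (x) by 300 mm (y), 0.45 kg (hidden x 0.85-1.2), walls 28 to 40 mm high, 98 mm clear width; origin under its centre, z up. Its floor is crowned along y, radius 1.5 m, in eleven facets, the middle 27 mm level: top 10.5 mm above the underside at the middle, falling by u*u/3 (m) at u from the middle. Straps at its y ends carry a bar along y with the grey grip.
- tray_handle (a point): Centre of the grey grip: bar 90 mm along the tray's y, 16 wide (x), 24 tall, 150 mm above the tray's underside, over its centre. Pinch it from above across its width (closing along the tray's x) with 50 to 60 N; the pinch gives a little, so the tray sags by about 0.12 rad per m that the core is off the middle.
- scale_plate (a point): Centre of the white scale plate (70 mm wide, up to 84 mm high) that stands at the middle of the tray's -x side: 56 mm above the underside, 51 mm from the middle.
- core: Pale light concrete drill core, 56 mm diameter, 80 long, 0.28 kg (hidden x 0.8-1.2). Origin at its centre, x its axis, along the tray's x; y, z turn as it rolls. Centre 38.5 mm above the tray's underside at the middle. Rolls along the tray's y at 6.5 m/s2 per rad of floor slope; rolling resistance about 0.017 rad. Starts at rest at the tray's -y end, 112 mm from the middle, against the strap.
- camera: Fixed grey inspection camera on a stand, 100 mm wide, 165 mm tall; origin under the middle of its base; its lens looks along its own -x, 120 mm above the bench; lens front 82 mm ahead of the origin.
- focus (a point): Focus point of the camera, 250 mm ahead of (along -x from) the camera's origin, 120 mm above the bench: where the centre of the core belongs. Axes are those of the camera; the tray is square to it when the tray's x and y axes lie along the same axes, scale plate on the side away from the lens.
- jar: Closed white plastic jar, 84 mm across, 110 mm tall, origin under its centre; leave it alone.
- flask: Glass flask with a bulb 92 mm across and a thin neck, 170 mm tall, origin under its centre; leave it alone.
- sample0: Square terracotta tile (66 mm) on a short white tube, 45 mm tall, origin under its centre; leave it alone.
- sample1: A second tile sample just like sample0; leave it alone.
There are look-alikes about, which are no part of the job. Of the things shaped like the core, the white one is meant. What is shaped like the camera but red is not meant.

How it is judged:
On the way, in this order (a step that is already met when the one before it is completed fails the run):
1. the tray is lifted clear of the bench by its handle, with the core on it (height (world z) of tray above 0.03 m and z of core in the frame of tray below 0.048 m and contact force between the fingers and tray above 1 N), for 0.2 s.
2. the core stays quietly in the middle of the tray at the focus point for 4.5 seconds (all of step 1 and y of core in the frame of tray between -0.028 and 0.028 m and z of core in the frame of tray above 0.03 m and x of core in the frame of focus between -0.04 and 0.04 m and y of core in the frame of focus between -0.04 and 0.04 m and z of core in the frame of focus between -0.035 and 0.035 m and angle between the y axis of tray and the y axis of focus, either way round below 0.2 rad and linear speed of core below 0.06 m/s and x of scale_plate in the frame of focus below 0 m), for 4.5 s.
At the end, for the whole second after the job is handed in: The gripper still holds the tray, over 30 mm up, within 0.2 rad of square to the camera, plate away from the lens; the core is on its floor within 28 mm of the middle, within 40 mm of the focus point sideways and in depth, 35 mm in height, and slower than 0.06 m/s (all of step 2); the arm keeps its last pose, push and grip.
It fails at once if the core slams into an end of the tray (rolls faster than 5 rad/s within 8 mm of it) ((y of core in the frame of tray above 0.104 m or y of core in the frame of tray below -0.104 m) and angular speed of core above 5 rad/s).
It fails at once if the core leaves the tray's floor (z of core in the frame of tray above 0.055 m or z of core in the frame of tray below 0.02 m).
It fails at once if the tray is tipped by more than 0.35 rad (angle between tray's own z axis and vertical above 0.35 rad).
It fails at once if the robot touches the core (contact force between any of the arm, the fingers and core above 0.3 N).
It fails at once if the camera is struck or one of the other things on the bench is disturbed (contact force between anything else and camera above 2 N or distance of any of jar, flask, sample0, sample1 from where it was at the start of the episode above 0.02 m).
It also fails if it takes over 64 s, if anything falls off the work surface, if the arm or the gripper's body presses on something with over 40 N, if the wrist force passes 120 N, or if a joint passes its speed limit or range.

## Working session

There is one attempt and no reset: what is moved stays moved. The work goes in short steps, Python scripts to look and compute and a shell command to move; the robot and the scene stay as the last step left them, time stands still between calls to the robot, and variables do not carry over. Pictures are saved under pics/ and viewed, at most 10 in all, crops included, and the job is handed in when it is done.

```bash
mkdir -p pics; cat > h.py <<'E'
import numpy as np, cv2
from scipy.spatial.transform import Rotation as R
from plant import env
np.set_printoptions(precision=4,suppress=True)
def cam(n):
    m=env.camera_model(n); o=np.array(m["orientation"],float)
    Rm=o if o.shape==(3,3) else R.from_rotvec(o).as_matrix()
    return m,Rm,np.array(m["origin"])
def ray(n,px):
    m,Rm,o=cam(n); return o,Rm@np.array([(px[0]-m["cx"])/m["fx"],(px[1]-m["cy"])/m["fy"],1])
def atz(n,px,z):
    o,d=ray(n,px); return o+d*(z-o[2])/d[2]
def dep(n,px,D):
    o,d=ray(n,px); c,r=int(round(px[0])),int(round(px[1])); 
    p=D[max(r-1,0):r+2,max(c-1,0):c+2]; p=p[p>0]
    return o+d*np.median(p) if p.size else None
def proj(n,P):
    m,Rm,o=cam(n); c=Rm.T@(np.array(P)-o); return np.array([m["fx"]*c[0]/c[2]+m["cx"],m["fy"]*c[1]/c[2]+m["cy"]])
E
python3 - <<'E'
from h import *
for n in("side","top"):
    I,D=env.read_camera(n); cv2.imwrite(f"pics/{n}0.png",I); np.save(n+"D.npy",D)
    m=cam(n); print(n,m[0])
    for l in ["tray","tray_handle","scale_plate","core","camera","focus","jar","flask","sample0"]:
        for a in env.mark_of(n,l): print(l,"%.2f"%a["score"],np.array(a["location"]))
s=env.read_state(); print(s)
print(env.grasp_offset)
E
```

```text
side {'fx': 504.6448492255909, 'fy': 504.6448492255909, 'cx': 328.14787303893206, 'cy': 236.2086285384116, 'origin': array([-0.0976, -0.7034,  1.2954]), 'orientation': array([-2.2969,  0.9202, -0.3414])}
tray 0.86 [366.5 311.7]
tray_handle 0.85 [368.6 281.3]
tray_handle 0.20 [363.1 310.7]
tray_handle 0.17 [352.2 308.8]
scale_plate 0.93 [355.7 311.7]
core 0.96 [392.7 329.8]
core 0.75 [361.3 369.3]
camera 0.66 [357.7 221.3]
camera 0.59 [336.7 191.1]
focus 0.17 [234.  184.6]
jar 0.64 [426.9 410.9]
flask 0.30 [353.  307.6]
sample0 0.86 [194.7 195.2]
sample0 0.56 [235.1 181.7]
sample0 0.38 [365.9 309. ]
top {'fx': 478.335271907397, 'fy': 478.335271907397, 'cx': 309.99618001515825, 'cy': 243.41279842658142, 'origin': array([0.3368, 0.0093, 1.367 ]), 'orientation': array([-2.0896,  2.14  , -0.2247])}
tray 0.69 [382.8 271. ]
tray 0.62 [116.4 303.5]
tray_handle 0.83 [392.3 261.8]
scale_plate 0.62 [386.2 285.7]
core 0.93 [434.6 323.9]
core 0.61 [424.9 273.8]
camera 0.92 [239.  176.7]
camera 0.71 [290.8 193.1]
focus 0.41 [383.7 286.4]
jar 0.97 [499.  306.8]
flask 0.60 [394.7 196.2]
sample0 0.82 [136.4 257.2]
sample0 0.66 [116.5 305.9]
{'time': 1.0, 'q': array([ 1.3616,  0.3847,  0.0079,  0.    , -1.194 , -0.2586]), 'qvel': array([ 0.0006, -0.0012, -0.0006, -0.0007,  0.0002, -0.0004]), 'effort': array([ -0.0008, -39.0472,  18.7629,   4.2243,   0.0155,  -0.    ]), 'ee_pos': array([0.2818, 0.5579, 0.2226]), 'eef_rot': array([-3.056 ,  0.7281, -0.    ]), 'wrist_force': array([ 0.6715,  1.0871, -0.2447]), 'moment': array([-0.0346,  0.0268,  0.0203]), 'finger_force': 0.0, 'finger_gap': 0.9970033177023503}
0.0187
```

View pics/side0.png

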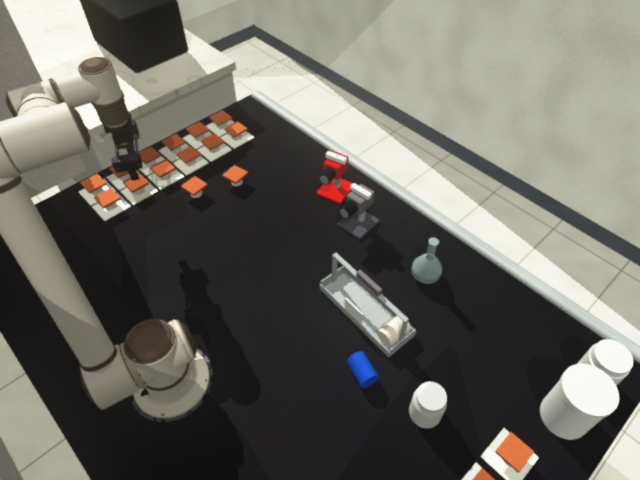

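View pics/top0.png

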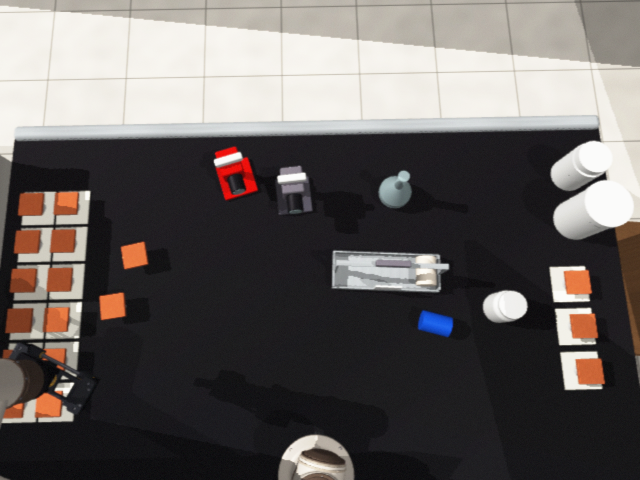

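```bash
python3 - <<'E'
from h import *
D={n:np.load(n+"D.npy") for n in("side","top")}
T={"side":{"handle":((368.6,281.3),.15),"plate":((355.7,311.7),.056),"core1":((392.7,329.8),.036),"core2":((361.3,369.3),.03),"camA":((357.7,221.3),0),"camB":((336.7,191.1),0),"jar":((426.9,410.9),0),"s0":((194.7,195.2),0),"s1":((235.1,181.7),0),"tray":((366.5,311.7),0)},
"top":{"tray":((382.8,271),0),"handle":((392.3,261.8),.15),"plate":((386.2,285.7),.056),"core1":((434.6,323.9),.03),"core2":((424.9,273.8),.036),"camA":((239,176.7),0),"camB":((290.8,193.1),0),"jar":((499,306.8),0),"flask":((394.7,196.2),0),"s0":((136.4,257.2),0),"s1":((116.5,305.9),0)}}
for n in T:
    for k,(p,z) in T[n].items(): print(n,k,atz(n,p,z),dep(n,p,D[n]))
E
```

```text
side handle [ 0.5398 -0.2078  0.15  ] [ 0.5324 -0.2135  0.1632]
side plate [ 0.4888 -0.214   0.056 ] [ 0.4827 -0.2191  0.0688]
side core1 [ 0.5314 -0.3194  0.036 ] [ 0.5184 -0.3273  0.062 ]
side core2 [ 0.3835 -0.3391  0.03  ] [ 0.3745 -0.3459  0.0536]
side camA [0.7786 0.0548 0.    ] [0.7701 0.0474 0.0125]
side camB [0.8287 0.2091 0.    ] [0.8199 0.2005 0.0122]
side jar [ 0.4349 -0.5282  0.    ] [ 0.395  -0.5413  0.0971]
side s0 [0.4444 0.5449 0.    ] [0.439  0.5325 0.0129]
side s1 [0.5915 0.5012 0.    ] [0.5691 0.4619 0.0422]
side tray [ 0.5386 -0.2141  0.    ] [ 0.5339 -0.2177  0.0096]
top tray [ 0.5368 -0.2094  0.    ] [ 0.5354 -0.2079  0.0094]
top handle [ 0.5382 -0.2112  0.15  ] [ 0.5361 -0.2089  0.1629]
top plate [ 0.4876 -0.2075  0.056 ] [ 0.4847 -0.2034  0.0812]
top core1 [ 0.3817 -0.3395  0.03  ] [ 0.381  -0.3335  0.053 ]
top core2 [ 0.5208 -0.3214  0.036 ] [ 0.5174 -0.3152  0.0609]
top camA [0.833  0.2072 0.    ] [0.784  0.1876 0.135 ]
top camB [0.7779 0.0523 0.    ] [0.7319 0.0478 0.1424]
top jar [ 0.4263 -0.5343  0.    ] [ 0.4193 -0.4916  0.1073]
top flask [ 0.761  -0.2574  0.    ] [ 0.7374 -0.2425  0.076 ]
top s0 [0.5941 0.5029 0.    ] [0.586  0.4874 0.043 ]
top s1 [0.4548 0.5523 0.    ] [0.4509 0.5343 0.0453]
```

The side view shows the tray at (366,312) with the white core at its near end (393,330). The top view shows the tray at (387,270) and the core at (427,272).

- **Core:** white at (427,272) or blue at (435,323), top view. The white one fits the description and lies in the tray.
- **Camera:** grey at (293,190) or red at (236,175), top view. The grey one is meant.

Next I measure the yaws and confirm both in a crop.

```bash
python3 - <<'E'
from h import *
I=cv2.imread("pics/top0.png"); cv2.imwrite("pics/crop.png",cv2.resize(I[140:350,205:480],None,fx=2.8,fy=2.8,interpolation=cv2.INTER_CUBIC))
for n in("top","side"):
    D=np.load(n+"D.npy"); m,Rm,o=cam(n)
    v,u=np.mgrid[:480,:640]; P=np.stack([(u-m["cx"])/m["fx"],(v-m["cy"])/m["fy"],np.ones_like(u)],-1)*D[...,None]@Rm.T+o
    ok=D>0
    def rect(lo,hi,zlo,zhi,nm):
        s=ok&(P[...,0]>lo[0])&(P[...,0]<hi[0])&(P[...,1]>lo[1])&(P[...,1]<hi[1])&(P[...,2]>zlo)&(P[...,2]<zhi)
        q=P[s]; r=cv2.minAreaRect((q[:,:2]*1000).astype(np.float32)); 
        w,V=np.linalg.eigh(np.cov(q[:,:2].T)); a=np.degrees(np.arctan2(V[1,1],V[0,1]))
        print(n,nm,len(q),"rect",np.round(r[0]),np.round(r[1]),round(r[2],1),"pca",round(a,1),"mean",q.mean(0))
    rect((.4,-.4),(.65,-.02),.125,.2,"bar")
    rect((.4,-.4),(.65,-.02),.02,.2,"tray")
    rect((.65,-.05),(.87,.12),.006,.025,"cambase")
    rect((.65,-.05),(.87,.12),.01,.2,"cam")
    rect((.65,-.05),(.87,.12),.1,.2,"camtop")
    b=np.median(P[ok&(abs(P[...,0]-.5)<.03)&(abs(P[...,1]-.2)<.03)][:,2]); print("bench z",b)
E
```

```text
top bar 685 rect [ 534. -212.] [290.  17.] 86.6 pca 86.5 mean [ 0.5333 -0.2088  0.145 ]
top tray 1925 rect [ 496. -218.] [320. 181.] 86.5 pca 82.0 mean [ 0.5214 -0.2477  0.0811]
top cambase 477 rect [758.  34.] [159. 210.] 86.5 pca 88.7 mean [0.7562 0.0463 0.0109]
top cam 1269 rect [753.  47.] [134. 103.] 5.4 pca -174.7 mean [0.7485 0.0437 0.1153]
top camtop 979 rect [746.  43.] [121.  75.] 6.8 pca -175.1 mean [0.746  0.0438 0.1455]
bench z -0.0005482404130883189
side bar 653 rect [ 536. -212.] [294.  22.] 86.6 pca 86.7 mean [ 0.5337 -0.2215  0.1457]
side tray 2135 rect [ 496. -221.] [325. 182.] 86.7 pca 84.5 mean [ 0.5164 -0.2475  0.079 ]
side cambase 639 rect [758.  31.] [158. 215.] 89.3 pca 163.8 mean [0.7599 0.0327 0.012 ]
side cam 1266 rect [742.  40.] [170. 104.] 8.2 pca 174.0 mean [0.7527 0.0346 0.0902]
side camtop 750 rect [747.  40.] [123.  74.] 6.9 pca 179.7 mean [0.7457 0.0348 0.1403]
bench z 0.0002496670096630016
```

View pics/crop.png

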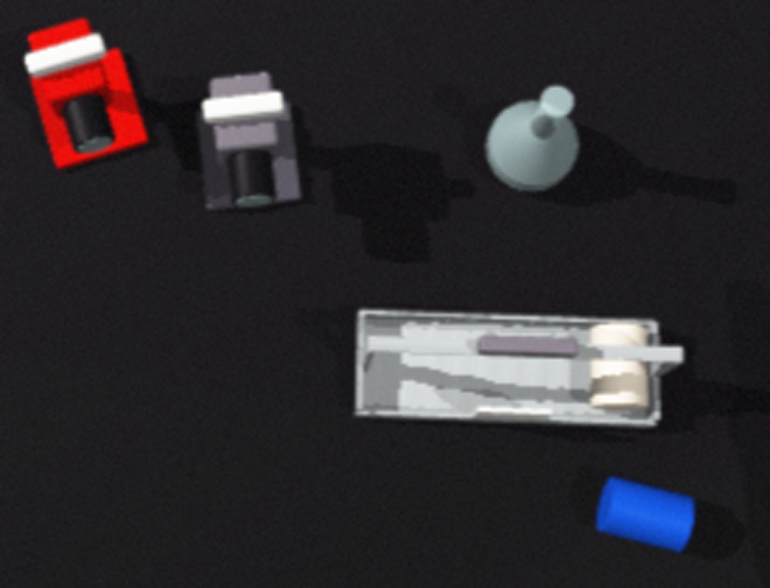

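The crop shows the grey camera at (250,150), the grip at (527,345) and the white core in the tray at (620,368). The blue one lies outside, so the picks hold. The tray is at (0.536,-0.212) with yaw about -3.4°. The camera yaw is about +6°, which puts the focus near (0.529,0.027). Now I travel above the handle.

```bash
python3 -m crank '[{"tx":0.0287,"ty":0.0286,"hand":1},{"tx":0.0287,"ty":0.0286,"hand":1},{"tx":0.0287,"ty":0.0286,"hand":1},{"tx":0.0287,"ty":0.0286,"hand":1},{"tx":0.0287,"ty":0.0286,"hand":1}]'
python3 -m crank '[{"tx":0.0287,"ty":0.0286,"hand":1},{"tx":0.0287,"ty":0.0286,"hand":1},{"tx":0.0287,"ty":0.0286,"hand":1},{"tx":0.0287,"ty":0.0286,"hand":1},{"tx":0.0287,"ty":0.0286,"hand":1}]'
python3 -m crank '[{"tx":0.0287,"ty":0.0286,"hand":1},{"tx":0.0287,"ty":0.0286,"hand":1},{"tx":0.0287,"ty":0.0286,"hand":1},{"tx":0.0287,"ty":0.0286,"hand":1},{"tx":0.0287,"ty":0.0286,"hand":1}]'
python3 -m crank '[{"tx":0.0287,"ty":0.0286,"hand":1},{"tx":0.0287,"ty":0.0286,"hand":1},{"tx":0.0287,"ty":0.0286,"hand":1},{"tx":0.0287,"ty":0.0286,"hand":1},{"tx":0.0287,"ty":0.0286,"hand":1}]'
python3 -m crank '[{"rz":8.3,"hand":1},{"rz":8.3,"hand":1},{"rz":8.3,"hand":1},{"rz":8.3,"hand":1},{"rz":8.3,"hand":1}]'
python3 -m crank '[{"rz":8.3,"hand":1},{"rz":8.3,"hand":1},{"rz":8.3,"hand":1},{"hand":1},{"hand":1}]'
python3 - <<'E'
from h import *
s=env.read_state(); print(s["q"]); M=R.from_rotvec(s["eef_rot"]).as_matrix(); print(M)
d=np.array([.5365,-.2115,.131])-s["ee_pos"]; print("need tool shift",M.T@d, "yaw err", -93.4-np.degrees(np.arctan2(M[1,0],M[0,0])))
E
```

```text
[ 1.3616  0.3847  0.0079  0.     -1.194  -0.2586]
[[ 0.8926 -0.4509  0.    ]
 [-0.4509 -0.8926  0.    ]
 [ 0.     -0.     -1.    ]]
need tool shift [0.5742 0.5719 0.0915] yaw err -66.59953240151158invalid input at $[0]: expected keys tx, ty, tz, rx, ry, rz, hand
invalid input at $[0]: expected keys tx, ty, tz, rx, ry, rz, hand
invalid input at $[0]: expected keys tx, ty, tz, rx, ry, rz, hand
invalid input at $[0]: expected keys tx, ty, tz, rx, ry, rz, hand
invalid input at $[0]: expected keys tx, ty, tz, rx, ry, rz, hand
invalid input at $[0]: expected keys tx, ty, tz, rx, ry, rz, hand
```

```bash
python3 -m crank '[{"tx":0.0287,"ty":0.0286,"tz":0,"rx":0,"ry":0,"rz":0,"hand":1},{"tx":0.0287,"ty":0.0286,"tz":0,"rx":0,"ry":0,"rz":0,"hand":1},{"tx":0.0287,"ty":0.0286,"tz":0,"rx":0,"ry":0,"rz":0,"hand":1},{"tx":0.0287,"ty":0.0286,"tz":0,"rx":0,"ry":0,"rz":0,"hand":1},{"tx":0.0287,"ty":0.0286,"tz":0,"rx":0,"ry":0,"rz":0,"hand":1}]'
python3 -m crank '[{"tx":0.0287,"ty":0.0286,"tz":0,"rx":0,"ry":0,"rz":0,"hand":1},{"tx":0.0287,"ty":0.0286,"tz":0,"rx":0,"ry":0,"rz":0,"hand":1},{"tx":0.0287,"ty":0.0286,"tz":0,"rx":0,"ry":0,"rz":0,"hand":1},{"tx":0.0287,"ty":0.0286,"tz":0,"rx":0,"ry":0,"rz":0,"hand":1},{"tx":0.0287,"ty":0.0286,"tz":0,"rx":0,"ry":0,"rz":0,"hand":1}]'
python3 -m crank '[{"tx":0.0287,"ty":0.0286,"tz":0,"rx":0,"ry":0,"rz":0,"hand":1},{"tx":0.0287,"ty":0.0286,"tz":0,"rx":0,"ry":0,"rz":0,"hand":1},{"tx":0.0287,"ty":0.0286,"tz":0,"rx":0,"ry":0,"rz":0,"hand":1},{"tx":0.0287,"ty":0.0286,"tz":0,"rx":0,"ry":0,"rz":0,"hand":1},{"tx":0.0287,"ty":0.0286,"tz":0,"rx":0,"ry":0,"rz":0,"hand":1}]'
python3 -m crank '[{"tx":0.0287,"ty":0.0286,"tz":0,"rx":0,"ry":0,"rz":0,"hand":1},{"tx":0.0287,"ty":0.0286,"tz":0,"rx":0,"ry":0,"rz":0,"hand":1},{"tx":0.0287,"ty":0.0286,"tz":0,"rx":0,"ry":0,"rz":0,"hand":1},{"tx":0.0287,"ty":0.0286,"tz":0,"rx":0,"ry":0,"rz":0,"hand":1},{"tx":0.0287,"ty":0.0286,"tz":0,"rx":0,"ry":0,"rz":0,"hand":1}]'
python3 -m crank '[{"tx":0,"ty":0,"tz":0,"rx":0,"ry":0,"rz":8.3,"hand":1},{"tx":0,"ty":0,"tz":0,"rx":0,"ry":0,"rz":8.3,"hand":1},{"tx":0,"ty":0,"tz":0,"rx":0,"ry":0,"rz":8.3,"hand":1},{"tx":0,"ty":0,"tz":0,"rx":0,"ry":0,"rz":8.3,"hand":1},{"tx":0,"ty":0,"tz":0,"rx":0,"ry":0,"rz":8.3,"hand":1}]'
python3 -m crank '[{"tx":0,"ty":0,"tz":0,"rx":0,"ry":0,"rz":8.3,"hand":1},{"tx":0,"ty":0,"tz":0,"rx":0,"ry":0,"rz":8.3,"hand":1},{"tx":0,"ty":0,"tz":0,"rx":0,"ry":0,"rz":8.3,"hand":1},{"tx":0,"ty":0,"tz":0,"rx":0,"ry":0,"rz":0,"hand":1},{"tx":0,"ty":0,"tz":0,"rx":0,"ry":0,"rz":0,"hand":1}]'
python3 - <<'E'
from h import *
s=env.read_state(); print(s["q"]); M=R.from_rotvec(s["eef_rot"]).as_matrix(); print(M)
d=np.array([.5365,-.2115,.131])-s["ee_pos"]; print("need tool shift",M.T@d, "yaw err", -93.4-np.degrees(np.arctan2(M[1,0],M[0,0])))
E
```

```text
time: 1.5
ee_pos: [0.3457, 0.364, 0.2227]
eef_rot: [-3.056, 0.727, -0.0]
wrist_force: [1.3, -0.0, -0.4]
finger_gap: 1.0
finger_force: 0.0
time: 2.0
ee_pos: [0.4092, 0.1717, 0.223]
eef_rot: [-3.055, 0.727, -0.001]
wrist_force: [0.5, -0.1, -0.5]
finger_gap: 1.0
finger_force: 0.0
time: 2.5
ee_pos: [0.473, -0.0208, 0.223]
eef_rot: [-3.056, 0.728, -0.001]
wrist_force: [0.9, 0.6, 0.1]
finger_gap: 1.001
finger_force: 0.0
time: 3.0
ee_pos: [0.5365, -0.2133, 0.2227]
eef_rot: [3.056, -0.728, 0.001]
wrist_force: [1.2, 0.5, 0.2]
finger_gap: 1.0
finger_force: 0.0
time: 3.5
ee_pos: [0.5362, -0.2116, 0.2226]
eef_rot: [-2.594, 1.772, -0.0]
wrist_force: [0.3, -1.1, -0.9]
finger_gap: 1.001
finger_force: 0.0
time: 4.0
ee_pos: [0.5362, -0.2115, 0.2226]
eef_rot: [-2.162, 2.279, -0.0]
wrist_force: [-0.1, 0.1, 0.2]
finger_gap: 0.998
finger_force: 0.0
[-0.0948  0.3022 -0.1148  0.0001 -1.1537  0.042 ]
[[-0.0528 -0.9986  0.0001]
 [-0.9986  0.0528 -0.0001]
 [ 0.0001 -0.0001 -1.    ]]
need tool shift [-0.0001 -0.0003  0.0916] yaw err -0.3730245848381486
```

```bash
python3 -m crank '[{"tx":0,"ty":0,"tz":0.025,"rx":0,"ry":0,"rz":0.4,"hand":1},{"tx":0,"ty":0,"tz":0.025,"rx":0,"ry":0,"rz":0,"hand":1},{"tx":0,"ty":0,"tz":0.02,"rx":0,"ry":0,"rz":0,"hand":1},{"tx":0,"ty":0,"tz":0.015,"rx":0,"ry":0,"rz":0,"hand":1},{"tx":0,"ty":0,"tz":0.0066,"rx":0,"ry":0,"rz":0,"hand":1}]'
python3 -m crank '[{"tx":0,"ty":0,"tz":0,"rx":0,"ry":0,"rz":0,"hand":1},{"tx":0,"ty":0,"tz":0,"rx":0,"ry":0,"rz":0,"hand":-0.3},{"tx":0,"ty":0,"tz":0,"rx":0,"ry":0,"rz":0,"hand":-0.6},{"tx":0,"ty":0,"tz":0,"rx":0,"ry":0,"rz":0,"hand":-1},{"tx":0,"ty":0,"tz":0,"rx":0,"ry":0,"rz":0,"hand":-1}]'
python3 -m crank '[{"tx":0,"ty":0,"tz":0,"rx":0,"ry":0,"rz":0,"hand":-1},{"tx":0,"ty":0,"tz":0,"rx":0,"ry":0,"rz":0,"hand":-1},{"tx":0,"ty":0,"tz":0,"rx":0,"ry":0,"rz":0,"hand":-1},{"tx":0,"ty":0,"tz":0,"rx":0,"ry":0,"rz":0,"hand":-1},{"tx":0,"ty":0,"tz":0,"rx":0,"ry":0,"rz":0,"hand":-1}]'
python3 - <<'E'
from h import *
I,D=env.read_camera("side"); cv2.imwrite("pics/g.png",cv2.resize(I[200:400,250:480],None,fx=2.5,fy=2.5))
print(env.read_state())
E
```

```text
time: 4.5
ee_pos: [0.5353, -0.2114, 0.1293]
eef_rot: [2.151, -2.287, -0.004]
wrist_force: [-0.6, 0.7, 0.7]
finger_gap: 0.998
finger_force: 0.0
time: 5.0
ee_pos: [0.5365, -0.2116, 0.1316]
eef_rot: [-2.15, 2.289, -0.001]
wrist_force: [-0.3, 0.1, 0.0]
finger_gap: 0.721
finger_force: 0.0
time: 5.5
ee_pos: [0.5362, -0.2115, 0.1309]
eef_rot: [2.15, -2.29, -0.0]
wrist_force: [0.7, -0.6, 0.1]
finger_gap: 0.266
finger_force: 0.0
{'time': 5.55, 'q': array([-0.0948,  0.3844, -0.2409,  0.    , -0.9456,  0.032 ]), 'qvel': array([-0.0004,  0.0008, -0.0002, -0.0017, -0.0007,  0.0005]), 'effort': array([ -0.0018, -36.6622,  16.385 ,   3.677 ,   0.0385,  -0.0001]), 'ee_pos': array([ 0.5362, -0.2115,  0.1309]), 'eef_rot': array([ 2.1505, -2.2901, -0.0001]), 'wrist_force': array([ 0.6088, -0.5039,  0.1048]), 'moment': array([ 0.0835, -0.0402, -0.0031]), 'finger_force': 0.0, 'finger_gap': 0.21767823140724404}
```

View pics/g.png

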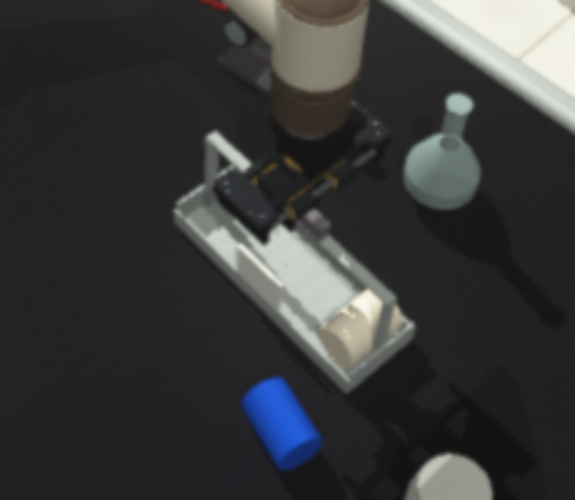

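The gripper straddles the grip at crop (300,210), and the core sits at crop (365,325) against the strap. I finish closing and lift.

```bash
python3 -m crank '[{"tx":0,"ty":0,"tz":0,"rx":0,"ry":0,"rz":0,"hand":-1},{"tx":0,"ty":0,"tz":0,"rx":0,"ry":0,"rz":0,"hand":-1},{"tx":0,"ty":0,"tz":0,"rx":0,"ry":0,"rz":0,"hand":-1},{"tx":0,"ty":0,"tz":0,"rx":0,"ry":0,"rz":0,"hand":-1},{"tx":0,"ty":0,"tz":0,"rx":0,"ry":0,"rz":0,"hand":-1}]'
python3 -m crank '[{"tx":0,"ty":0,"tz":-0.001,"rx":0,"ry":0,"rz":0,"hand":-1},{"tx":0,"ty":0,"tz":-0.003,"rx":0,"ry":0,"rz":0,"hand":-1},{"tx":0,"ty":0,"tz":-0.006,"rx":0,"ry":0,"rz":0,"hand":-1},{"tx":0,"ty":0,"tz":-0.01,"rx":0,"ry":0,"rz":0,"hand":-1},{"tx":0,"ty":0,"tz":-0.012,"rx":0,"ry":0,"rz":0,"hand":-1}]'
python3 -m crank '[{"tx":0,"ty":0,"tz":-0.013,"rx":0,"ry":0,"rz":0,"hand":-1},{"tx":0,"ty":0,"tz":-0.013,"rx":0,"ry":0,"rz":0,"hand":-1},{"tx":0,"ty":0,"tz":-0.012,"rx":0,"ry":0,"rz":0,"hand":-1},{"tx":0,"ty":0,"tz":-0.008,"rx":0,"ry":0,"rz":0,"hand":-1},{"tx":0,"ty":0,"tz":-0.004,"rx":0,"ry":0,"rz":0,"hand":-1}]'
python3 - <<'E'
from h import *
I,D=env.read_camera("side"); cv2.imwrite("pics/l.png",cv2.resize(I[180:400,250:480],None,fx=2.5,fy=2.5))
print(env.read_state())
E
```

```text
time: 6.05
ee_pos: [0.5362, -0.2116, 0.1309]
eef_rot: [-2.151, 2.29, -0.0]
wrist_force: [0.6, 0.2, -1.2]
finger_gap: 0.183
finger_force: 30.0
time: 6.55
ee_pos: [0.5357, -0.2114, 0.1631]
eef_rot: [2.15, -2.29, -0.002]
wrist_force: [0.1, -0.1, -7.5]
finger_gap: 0.183
finger_force: 30.0
time: 7.05
ee_pos: [0.5366, -0.2116, 0.2143]
eef_rot: [-2.15, 2.289, -0.002]
wrist_force: [1.0, -0.5, -7.1]
finger_gap: 0.181
finger_force: 30.0
{'time': 7.1, 'q': array([-0.0948,  0.308 , -0.1279,  0.0002, -1.133 ,  0.0319]), 'qvel': array([-0.0009,  0.012 , -0.0199, -0.0038,  0.0166, -0.003 ]), 'effort': array([  0.1096, -37.4029,  20.5162,   5.1641,   0.14  ,   0.0486]), 'ee_pos': array([ 0.5366, -0.2116,  0.2144]), 'eef_rot': array([-2.1498,  2.2893, -0.0024]), 'wrist_force': array([-0.3805, -0.4392, -5.5362]), 'moment': array([ 0.2501, -0.0821, -0.0695]), 'finger_force': 30.001673139631748, 'finger_gap': 0.1824697239295805}
```

View pics/l.png

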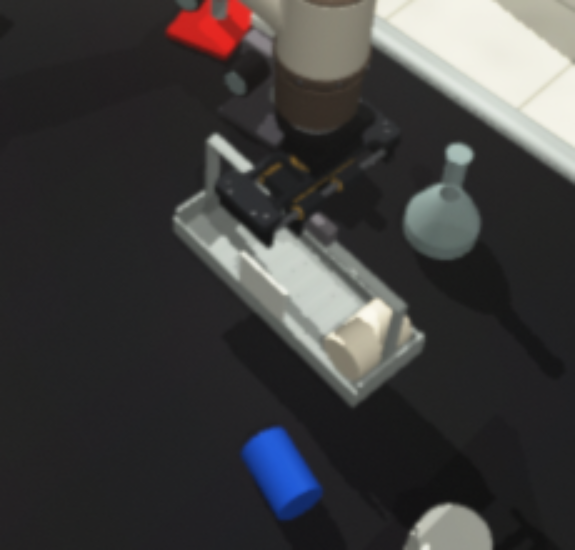

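The tray is clear of the bench with the core still against the strap, at crop (365,335). I carry it to the focus.

```bash
python3 -m crank '[{"tx":-0.004,"ty":0,"tz":0,"rx":0,"ry":0,"rz":-0.3,"hand":-1},{"tx":-0.008,"ty":0,"tz":0,"rx":0,"ry":0,"rz":-0.6,"hand":-1},{"tx":-0.013,"ty":0,"tz":0,"rx":0,"ry":0,"rz":-0.7,"hand":-1},{"tx":-0.017,"ty":0,"tz":0,"rx":0,"ry":0,"rz":-0.7,"hand":-1},{"tx":-0.02,"ty":0,"tz":0,"rx":0,"ry":0,"rz":-0.7,"hand":-1}]'
python3 -m crank '[{"tx":-0.023,"ty":0,"tz":0,"rx":0,"ry":0,"rz":-0.7,"hand":-1},{"tx":-0.023,"ty":0,"tz":0,"rx":0,"ry":0,"rz":-0.7,"hand":-1},{"tx":-0.023,"ty":0.001,"tz":0,"rx":0,"ry":0,"rz":-0.7,"hand":-1},{"tx":-0.023,"ty":0.001,"tz":0,"rx":0,"ry":0,"rz":-0.7,"hand":-1},{"tx":-0.022,"ty":0,"tz":0,"rx":0,"ry":0,"rz":-0.7,"hand":-1}]'
python3 -m crank '[{"tx":-0.02,"ty":0,"tz":0,"rx":0,"ry":0,"rz":-0.7,"hand":-1},{"tx":-0.017,"ty":0,"tz":0,"rx":0,"ry":0,"rz":-0.7,"hand":-1},{"tx":-0.013,"ty":0,"tz":0,"rx":0,"ry":0,"rz":-0.7,"hand":-1},{"tx":-0.008,"ty":0,"tz":0,"rx":0,"ry":0,"rz":-0.5,"hand":-1},{"tx":-0.004,"ty":0,"tz":0,"rx":0,"ry":0,"rz":-0.3,"hand":-1}]'
python3 -m crank '[{"tx":0,"ty":0,"tz":0,"rx":0,"ry":0,"rz":0,"hand":-1},{"tx":0,"ty":0,"tz":0,"rx":0,"ry":0,"rz":0,"hand":-1},{"tx":0,"ty":0,"tz":0,"rx":0,"ry":0,"rz":0,"hand":-1},{"tx":0,"ty":0,"tz":0,"rx":0,"ry":0,"rz":0,"hand":-1},{"tx":0,"ty":0,"tz":0,"rx":0,"ry":0,"rz":0,"hand":-1}]'
cat > m.py <<'E'
from h import *
import sys
F=np.array([.529,.027]); 
def meas(save=None):
    s=env.read_state(); M=R.from_rotvec(s["eef_rot"]).as_matrix(); tcp=s["ee_pos"]
    ty=-M[:,0]; tx=-M[:,1]          # tool's guess of tray axes
    yaw=np.degrees(np.arctan2(-ty[0],ty[1])); tilt=-ty[2]
    print("t %.2f"%s["time"],"tcp",tcp,"yaw %.1f toolpitch(-y up) %.4f"%(yaw,tilt),"fz %.1f"%s["wrist_force"][2],"My",s["moment"])
    h=np.array([ty[0],ty[1],0]); h/=np.linalg.norm(h); k=np.array([h[1],-h[0],0])
    for n in("side","top"):
        I,D=env.read_camera(n); m,Rm,o=cam(n)
        v,u=np.mgrid[:480,:640]; P=np.stack([(u-m["cx"])/m["fx"],(v-m["cy"])/m["fy"],np.ones_like(u)],-1)*D[...,None]@Rm.T+o
        d=P-tcp; a=d@h; b=d@k; z=P[...,2]-tcp[2]
        if save: cv2.imwrite(f"pics/{save}_{n}.png",I)
        bar=(D>0)&(abs(b)<.013)&(abs(z-.025)<.03)&(abs(a)>.055)&(abs(a)<.13)
        q=np.polyfit(a[bar],z[bar],1) if bar.sum()>30 else [np.nan]*2
        B,G,Rd=[I[...,i].astype(int) for i in range(3)]
        c=(D>0)&(Rd-B>18)&(Rd>90)&(abs(a)<.16)&(abs(b)<.06)&(z<-.05)&(z>-.14)
        # core: cylinder of r .028: fit circle centre in (a,z)
        res=None
        if c.sum()>20:
            A,Z=a[c],z[c]
            from scipy.optimize import least_squares
            f=least_squares(lambda p:np.hypot(A-p[0],Z-p[1])-.028,[A.mean(),Z.mean()-.015],loss="soft_l1",f_scale=.002)
            w=tcp+h*f.x[0]+[0,0,f.x[1]]+k*b[c].mean()
            res=(f.x,w)
        print(n,"bar tilt(-y up) %.4f z0 %.4f n%d"%(-q[0],q[1],bar.sum()),"core n%d"%c.sum(),"u,z:",None if res is None else res[0],None if res is None else res[1], "net",[np.round(x["location"]) for x in env.mark_of(n,"core")[:2]] if save else "")
if __name__=="__main__": meas(sys.argv[1] if len(sys.argv)>1 else None)
E
python3 m.py a
```

```text
time: 7.6
ee_pos: [0.5384, -0.1483, 0.2124]
eef_rot: [2.21, -2.232, -0.001]
wrist_force: [-0.5, 0.1, -7.7]
finger_gap: 0.18
finger_force: 30.0
time: 8.1
ee_pos: [0.5344, -0.0336, 0.2127]
eef_rot: [2.279, -2.162, -0.001]
wrist_force: [-0.6, 0.8, -7.5]
finger_gap: 0.178
finger_force: 30.0
time: 8.6
ee_pos: [0.5307, 0.0271, 0.2129]
eef_rot: [2.333, -2.104, -0.0]
wrist_force: [0.6, -0.7, -6.9]
finger_gap: 0.18
finger_force: 30.0
time: 9.1
ee_pos: [0.5309, 0.0258, 0.2129]
eef_rot: [2.33, -2.107, 0.0]
wrist_force: [1.0, -0.2, -7.5]
finger_gap: 0.181
finger_force: 30.0
t 9.10 tcp [0.5309 0.0258 0.2129] yaw 5.8 toolpitch(-y up) 0.0000 fz -7.5 My [ 0.2608 -0.0307 -0.0024]
side bar tilt(-y up) -0.0177 z0 0.0075 n156 core n377 u,z: [-0.1103 -0.098 ] [ 0.5278 -0.0853  0.1149] net [array([340., 263.]), array([360., 367.])]
top bar tilt(-y up) -0.0207 z0 0.0069 n189 core n305 u,z: [-0.1096 -0.0992] [ 0.5309 -0.0843  0.1137] net [array([342., 265.]), array([436., 326.])]
```

```bash
python3 -c "
import cv2,numpy as np
a=cv2.imread('pics/a_side.png')[130:330,200:400];b=cv2.imread('pics/a_top.png')[150:350,200:400]
cv2.imwrite('pics/ab.png',cv2.resize(np.hstack([a,b]),None,fx=2,fy=2))"
```

```text
(no output)
```

View pics/ab.png

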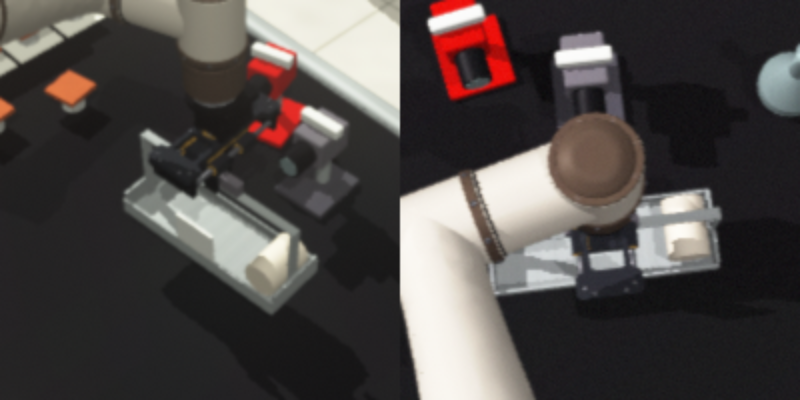

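Side half: core at (278,262). Top half: core at (687,225), against the -y strap. Tray is at the focus and square to the camera. The cylinder fit works and the sag is about 0.019 rad. I raise the -y end to just below the point where the core starts to roll.

```bash
python3 -m crank '[{"tx":-0.001,"ty":0,"tz":0,"rx":0,"ry":0.6,"rz":0,"hand":-1},{"tx":-0.0019,"ty":0,"tz":0,"rx":0,"ry":1.2,"rz":0,"hand":-1},{"tx":-0.0026,"ty":0,"tz":0,"rx":0,"ry":1.6,"rz":0,"hand":-1},{"tx":-0.0022,"ty":0,"tz":0,"rx":0,"ry":1.4,"rz":0,"hand":-1},{"tx":-0.0011,"ty":0,"tz":0,"rx":0,"ry":0.7,"rz":0,"hand":-1}]' | head -3
python3 m.py
```

```text
time: 9.8
ee_pos: [0.5299, 0.0357, 0.2125]
eef_rot: [2.282, -2.06, 0.111]
t 9.80 tcp [0.5299 0.0357 0.2125] yaw 5.9 toolpitch(-y up) 0.0970 fz -8.1 My [ 0.7391  0.0121 -0.007 ]
side bar tilt(-y up) 0.0747 z0 0.0074 n121 core n376 u,z: [-0.1185 -0.0881] [ 0.5282 -0.0836  0.1245] net 
top bar tilt(-y up) 0.0733 z0 0.0062 n212 core n331 u,z: [-0.1173 -0.0892] [ 0.5312 -0.0821  0.1233] net
```

```bash
sed -i 's/("side","top"):$/(("side","top") if save else ("side",)):/; s/            res=(f.x,w)/            res=(f.x,w); t=-q[0]; ut=f.x[0]*np.cos(t)-f.x[1]*np.sin(t); print("  U %.4f slopeNet %.4f"%(ut,t+.018*np.clip(np.round(ut\/.0272727),-5,5)))/' m.py
python3 -m crank '[{"tx":-0.0013,"ty":0,"tz":0,"rx":0,"ry":0.8,"rz":0,"hand":-1},{"tx":-0.0013,"ty":0,"tz":0,"rx":0,"ry":0.8,"rz":0,"hand":-1},{"tx":0,"ty":0,"tz":0,"rx":0,"ry":0,"rz":0,"hand":-1},{"tx":0,"ty":0,"tz":0,"rx":0,"ry":0,"rz":0,"hand":-1},{"tx":0,"ty":0,"tz":0,"rx":0,"ry":0,"rz":0,"hand":-1}]' | head -3
python3 -m crank '[{"tx":0,"ty":0,"tz":0,"rx":0,"ry":0,"rz":0,"hand":-1},{"tx":0.002,"ty":0,"tz":0,"rx":0,"ry":-1.25,"rz":0,"hand":-1},{"tx":0.002,"ty":0,"tz":0,"rx":0,"ry":-1.25,"rz":0,"hand":-1},{"tx":0,"ty":0,"tz":0,"rx":0,"ry":0,"rz":0,"hand":-1},{"tx":0,"ty":0,"tz":0,"rx":0,"ry":0,"rz":0,"hand":-1}]' | head -3
python3 m.py
```

```text
time: 10.4
ee_pos: [0.5298, 0.0375, 0.2124]
eef_rot: [2.267, -2.049, 0.141]
time: 10.9
ee_pos: [0.5303, 0.0331, 0.213]
eef_rot: [2.289, -2.07, 0.092]
t 10.90 tcp [0.5303 0.0331 0.213 ] yaw 5.7 toolpitch(-y up) 0.0802 fz -6.8 My [ 0.6805 -0.0196 -0.0001]
  U -0.1103 slopeNet -0.1000
side bar tilt(-y up) -0.0280 z0 0.0067 n150 core n376 u,z: [-0.1075 -0.1002] [ 0.5271 -0.0753  0.1128] net
```

```bash
python3 m.py; python3 m.py
```

```text
t 10.95 tcp [0.5302 0.0333 0.2129] yaw 5.8 toolpitch(-y up) 0.0801 fz -7.6 My [0.6821 0.0163 0.007 ]
  U -0.1102 slopeNet -0.1028
side bar tilt(-y up) -0.0308 z0 0.0071 n153 core n378 u,z: [-0.1071 -0.0999] [ 0.5267 -0.0748  0.1129] net 
t 11.00 tcp [0.5301 0.0334 0.2128] yaw 5.8 toolpitch(-y up) 0.0802 fz -6.5 My [0.5593 0.0513 0.0631]
  U -0.1097 slopeNet -0.0939
side bar tilt(-y up) -0.0219 z0 0.0068 n151 core n368 u,z: [-0.1076 -0.1   ] [ 0.5261 -0.0751  0.1128] net
```

The tray turned about 0.08 rad in the 30 N pinch: tool pitch is +0.080 but the tray reads -0.027, with the core still resting at the strap. The core's moment is too much for a centre grip. The mend is to set the tray down here and regrip about 25 mm toward the core, so the moment is balanced.

```bash
python3 -m crank '[{"tx":-0.001,"ty":0,"tz":0.006,"rx":0,"ry":0.4,"rz":0,"hand":-1},{"tx":-0.001,"ty":0,"tz":0.01,"rx":0,"ry":0.4,"rz":0,"hand":-1},{"tx":-0.001,"ty":0,"tz":0.013,"rx":0,"ry":0.4,"rz":0,"hand":-1},{"tx":-0.0013,"ty":0,"tz":0.013,"rx":0,"ry":0.2,"rz":0,"hand":-1},{"tx":-0.0012,"ty":0,"tz":0.012,"rx":0,"ry":0,"rz":0,"hand":-1}]' 
python3 -m crank '[{"tx":-0.001,"ty":0,"tz":0.01,"rx":0,"ry":0,"rz":0,"hand":-1},{"tx":-0.0007,"ty":0,"tz":0.007,"rx":0,"ry":0,"rz":0,"hand":-1},{"tx":-0.0004,"ty":0,"tz":0.004,"rx":0,"ry":0,"rz":0,"hand":-1},{"tx":0,"ty":0,"tz":0,"rx":0,"ry":0,"rz":0,"hand":-1},{"tx":0,"ty":0,"tz":0,"rx":0,"ry":0,"rz":0,"hand":-1}]' 
python3 m.py
```

```text
time: 11.55
ee_pos: [0.5295, 0.034, 0.1569]
eef_rot: [2.277, -2.056, 0.118]
wrist_force: [0.7, -0.6, -7.1]
finger_gap: 0.184
finger_force: 30.0
time: 12.05
ee_pos: [0.5306, 0.0338, 0.1379]
eef_rot: [2.278, -2.058, 0.12]
wrist_force: [0.4, -1.0, -6.9]
finger_gap: 0.18
finger_force: 30.0
t 12.05 tcp [0.5306 0.0338 0.1379] yaw 5.8 toolpitch(-y up) 0.1046 fz -6.9 My [0.6992 0.0282 0.0313]
  U -0.1099 slopeNet -0.0751
side bar tilt(-y up) -0.0031 z0 0.0065 n145 core n336 u,z: [-0.1096 -0.0974] [ 0.5271 -0.0767  0.0405] net
```

```bash
python3 -m crank '[{"tx":-0.0002,"ty":0,"tz":0.002,"rx":0,"ry":0,"rz":0,"hand":-1},{"tx":-0.0002,"ty":0,"tz":0.002,"rx":0,"ry":0,"rz":0,"hand":-1},{"tx":-0.0001,"ty":0,"tz":0.001,"rx":0,"ry":0,"rz":0,"hand":-1},{"tx":-0.0001,"ty":0,"tz":0.001,"rx":0,"ry":0,"rz":0,"hand":-1},{"tx":0,"ty":0,"tz":0,"rx":0,"ry":0,"rz":0,"hand":-1}]'; python3 m.py
```

```text
time: 12.6
ee_pos: [0.5301, 0.0337, 0.1314]
eef_rot: [2.277, -2.057, 0.119]
wrist_force: [-0.6, -0.1, -7.3]
finger_gap: 0.182
finger_force: 30.0
t 12.60 tcp [0.5301 0.0337 0.1314] yaw 5.8 toolpitch(-y up) 0.1047 fz -7.3 My [0.6342 0.0205 0.0431]
  U -0.1103 slopeNet -0.0746
side bar tilt(-y up) -0.0026 z0 0.0070 n148 core n340 u,z: [-0.11   -0.0971] [ 0.527  -0.0772  0.0342] net
```

```bash
python3 -m crank '[{"tx":-0.0001,"ty":0,"tz":0.001,"rx":0,"ry":0,"rz":0,"hand":-1},{"tx":0,"ty":0,"tz":0.0006,"rx":0,"ry":0,"rz":0,"hand":-1},{"tx":0,"ty":0,"tz":0,"rx":0,"ry":0,"rz":0,"hand":-1},{"tx":0,"ty":0,"tz":0,"rx":0,"ry":0,"rz":0,"hand":-0.4},{"tx":0,"ty":0,"tz":0,"rx":0,"ry":0,"rz":0,"hand":0.2}]'
python3 -m crank '[{"tx":0,"ty":0,"tz":0,"rx":0,"ry":0,"rz":0,"hand":0.6},{"tx":0,"ty":0,"tz":0,"rx":0,"ry":0,"rz":0,"hand":0.8},{"tx":0,"ty":0,"tz":0,"rx":0,"ry":0,"rz":0,"hand":0.8},{"tx":0,"ty":0,"tz":0,"rx":0,"ry":0,"rz":0,"hand":0.8},{"tx":0,"ty":0,"tz":0,"rx":0,"ry":0,"rz":0,"hand":0.8}]'
python3 -m crank '[{"tx":0.001,"ty":0,"tz":-0.01,"rx":0,"ry":0,"rz":0,"hand":0.8},{"tx":0.002,"ty":0,"tz":-0.02,"rx":0,"ry":0,"rz":0,"hand":0.8},{"tx":0.002,"ty":0,"tz":-0.02,"rx":0,"ry":0,"rz":0,"hand":0.8},{"tx":0,"ty":0,"tz":0,"rx":0,"ry":-3,"rz":0,"hand":0.8},{"tx":0,"ty":0,"tz":0,"rx":0,"ry":-3,"rz":0,"hand":0.8}]'
python3 - <<'E'
from h import *
s=env.read_state(); tcp=s["ee_pos"]; M=R.from_rotvec(s["eef_rot"]).as_matrix(); print(tcp,M[:,0],s["wrist_force"])
for n in("side","top"):
    I,D=env.read_camera(n); m,Rm,o=cam(n); cv2.imwrite(f"pics/r_{n}.png",I)
    v,u=np.mgrid[:480,:640]; P=np.stack([(u-m["cx"])/m["fx"],(v-m["cy"])/m["fy"],np.ones_like(u)],-1)*D[...,None]@Rm.T+o
    h=-M[:,0]; k=np.array([h[1],-h[0],0]); d=P-tcp
    s_=(D>0)&(abs(P[...,2]-.145)<.03)&(abs(d@k)<.02)&(abs(d@h)<.17)
    q=P[s_]; r=cv2.minAreaRect((q[:,:2]*1000).astype(np.float32)); print(n,len(q),r, "zmax",np.percentile(q[:,2],95))
    print([ (round(x["score"],2),atz(n,x["location"],.15)) for x in env.mark_of(n,"tray_handle")[:2]],[ (round(x["score"],2),atz(n,x["location"],0)) for x in env.mark_of(n,"tray")[:2]])
E
```

```text
time: 13.15
ee_pos: [0.5314, 0.034, 0.1306]
eef_rot: [2.28, -2.058, 0.123]
wrist_force: [-0.1, -0.7, 0.8]
finger_gap: 0.286
finger_force: 0.0
time: 13.65
ee_pos: [0.5302, 0.0337, 0.1298]
eef_rot: [2.277, -2.058, 0.119]
wrist_force: [-1.2, -0.1, -0.2]
finger_gap: 0.731
finger_force: 0.0
time: 14.15
ee_pos: [0.5305, 0.0346, 0.1817]
eef_rot: [-2.33, 2.102, 0.0]
wrist_force: [0.2, -0.2, -0.5]
finger_gap: 0.899
finger_force: 0.0
[0.5305 0.0346 0.1817] [ 0.1024 -0.9947 -0.0026] [ 0.1617 -0.2299 -0.453 ]
side 381 ((529.0175170898438, 35.03693389892578), (21.230817794799805, 295.7210998535156), 5.5278425216674805) zmax 0.1640273347382335
[(0.77, array([0.5402, 0.0381, 0.15  ]))] []
top 330 ((530.3858642578125, 4.6446533203125), (15.99295711517334, 229.4044189453125), 5.980401992797852) zmax 0.16210043095533314
[(0.87, array([0.5282, 0.039 , 0.15  ]))] [(0.61, array([0.5305, 0.041 , 0.    ]))]
```

```bash
python3 -m crank '[{"tx":0.012,"ty":0,"tz":0,"rx":0,"ry":-0.1,"rz":0,"hand":0.8},{"tx":0.012,"ty":0,"tz":0.005,"rx":0,"ry":0,"rz":0,"hand":0.8},{"tx":0,"ty":0,"tz":0.018,"rx":0,"ry":0,"rz":0,"hand":0.8},{"tx":0,"ty":0,"tz":0.018,"rx":0,"ry":0,"rz":0,"hand":0.8},{"tx":0,"ty":0,"tz":0.0097,"rx":0,"ry":0,"rz":0,"hand":0.8}]'
python3 -m crank '[{"tx":0,"ty":0,"tz":0,"rx":0,"ry":0,"rz":0,"hand":0.6},{"tx":0,"ty":0,"tz":0,"rx":0,"ry":0,"rz":0,"hand":0},{"tx":0,"ty":0,"tz":0,"rx":0,"ry":0,"rz":0,"hand":-0.5},{"tx":0,"ty":0,"tz":0,"rx":0,"ry":0,"rz":0,"hand":-1},{"tx":0,"ty":0,"tz":0,"rx":0,"ry":0,"rz":0,"hand":-1}]'
python3 -m crank '[{"tx":0,"ty":0,"tz":0,"rx":0,"ry":0,"rz":0,"hand":-1},{"tx":0,"ty":0,"tz":0,"rx":0,"ry":0,"rz":0,"hand":-1},{"tx":0,"ty":0,"tz":0,"rx":0,"ry":0,"rz":0,"hand":-1},{"tx":0,"ty":0,"tz":0,"rx":0,"ry":0,"rz":0,"hand":-1},{"tx":0,"ty":0,"tz":0,"rx":0,"ry":0,"rz":0,"hand":-1}]'
python3 -m crank '[{"tx":0,"ty":0,"tz":0,"rx":0,"ry":0,"rz":0,"hand":-1},{"tx":0,"ty":0,"tz":0,"rx":0,"ry":0,"rz":0,"hand":-1},{"tx":0,"ty":0,"tz":0,"rx":0,"ry":0,"rz":0,"hand":-1},{"tx":0,"ty":0,"tz":0,"rx":0,"ry":0,"rz":0,"hand":-1},{"tx":0,"ty":0,"tz":0,"rx":0,"ry":0,"rz":0,"hand":-1}]'

```

```text
time: 14.95
ee_pos: [0.5314, 0.009, 0.1275]
eef_rot: [2.329, -2.107, -0.005]
wrist_force: [0.1, -0.1, 0.3]
finger_gap: 0.898
finger_force: 0.0
time: 15.45
ee_pos: [0.5328, 0.0103, 0.1299]
eef_rot: [-2.33, 2.105, 0.001]
wrist_force: [0.3, 0.1, 0.6]
finger_gap: 0.528
finger_force: 0.0
time: 15.95
ee_pos: [0.5326, 0.0102, 0.1293]
eef_rot: [-2.33, 2.105, 0.002]
wrist_force: [0.9, -0.4, -0.4]
finger_gap: 0.178
finger_force: 30.0
time: 16.45
ee_pos: [0.5326, 0.0102, 0.1294]
eef_rot: [-2.33, 2.105, 0.002]
wrist_force: [0.9, 0.2, 0.5]
finger_gap: 0.184
finger_force: 30.0
```

```bash
python3 -m crank '[{"tx":0,"ty":0,"tz":-0.001,"rx":0,"ry":0,"rz":0,"hand":-1},{"tx":0,"ty":0,"tz":-0.002,"rx":0,"ry":0,"rz":0,"hand":-1},{"tx":0,"ty":0,"tz":-0.005,"rx":0,"ry":0,"rz":0,"hand":-1},{"tx":0.001,"ty":0,"tz":-0.008,"rx":0,"ry":0,"rz":0,"hand":-1},{"tx":0.002,"ty":0,"tz":-0.011,"rx":0,"ry":0,"rz":0,"hand":-1}]' | head -2
python3 -m crank '[{"tx":0.002,"ty":0,"tz":-0.013,"rx":0,"ry":0,"rz":0,"hand":-1},{"tx":0.002,"ty":0,"tz":-0.013,"rx":0,"ry":0,"rz":0,"hand":-1},{"tx":0.001,"ty":0,"tz":-0.012,"rx":0,"ry":0,"rz":0,"hand":-1},{"tx":0,"ty":0,"tz":-0.009,"rx":0,"ry":0,"rz":0,"hand":-1},{"tx":0,"ty":0,"tz":-0.006,"rx":0,"ry":0,"rz":0,"hand":-1}]'
sed -i 's/abs(a)>.055)&(abs(a)<.13)/abs(a)>.055)\&(abs(a-.026)<.14)/; s/abs(a)<.16/abs(a-.026)<.16/' m.py
sed -i 's/ut=f.x\[0\]\*np.cos(t)/ut=-.026+f.x[0]*np.cos(t)/' m.py
python3 m.py
```

```text
time: 16.95
ee_pos: [0.5322, 0.007, 0.1563]
time: 17.45
ee_pos: [0.5336, 0.0021, 0.2105]
eef_rot: [-2.329, 2.105, 0.001]
wrist_force: [-0.5, 0.4, -8.0]
finger_gap: 0.177
finger_force: 30.0
t 17.45 tcp [0.5336 0.0021 0.2105] yaw 5.8 toolpitch(-y up) -0.0021 fz -8.0 My [ 0.1558 -0.162   0.0772]
  U -0.1122 slopeNet -0.0715
side bar tilt(-y up) 0.0005 z0 0.0087 n189 core n376 u,z: [-0.0862 -0.0955] [ 0.5273 -0.0852  0.115 ] net
```

Balanced: the tray hangs level. I ramp the tilt to just under the rolling point again.

```bash
python3 -m crank '[{"tx":-0.0008,"ty":0,"tz":0,"rx":0,"ry":0.5,"rz":0,"hand":-1},{"tx":-0.0016,"ty":0,"tz":0,"rx":0,"ry":1,"rz":0,"hand":-1},{"tx":-0.0022,"ty":0,"tz":0,"rx":0,"ry":1.4,"rz":0,"hand":-1},{"tx":-0.0018,"ty":0,"tz":0,"rx":0,"ry":1.1,"rz":0,"hand":-1},{"tx":-0.0008,"ty":0,"tz":0,"rx":0,"ry":0.5,"rz":0,"hand":-1}]' | head -1
python3 m.py; python3 m.py
```

```text
time: 18.0
t 18.00 tcp [0.5322 0.0097 0.2084] yaw 5.9 toolpitch(-y up) 0.0779 fz -7.9 My [0.5426 0.0168 0.0278]
  U -0.1122 slopeNet -0.0020
side bar tilt(-y up) 0.0700 z0 0.0090 n146 core n380 u,z: [-0.0926 -0.0884] [ 0.5271 -0.0838  0.12  ] net 
t 18.05 tcp [0.5322 0.0098 0.2085] yaw 5.9 toolpitch(-y up) 0.0778 fz -6.8 My [ 0.518  -0.0202  0.0162]
  U -0.1121 slopeNet -0.0011
side bar tilt(-y up) 0.0709 z0 0.0090 n140 core n385 u,z: [-0.0926 -0.0886] [ 0.5275 -0.0837  0.1199] net
```

```bash
python3 -m crank '[{"tx":-0.0011,"ty":0,"tz":0,"rx":0,"ry":0.7,"rz":0,"hand":-1},{"tx":-0.0011,"ty":0,"tz":0,"rx":0,"ry":0.7,"rz":0,"hand":-1},{"tx":-0.001,"ty":0,"tz":0,"rx":0,"ry":0.6,"rz":0,"hand":-1},{"tx":0,"ty":0,"tz":0,"rx":0,"ry":0,"rz":0,"hand":-1},{"tx":0,"ty":0,"tz":0,"rx":0,"ry":0,"rz":0,"hand":-1}]' | head -1
python3 m.py
python3 -m crank '[{"tx":0,"ty":0,"tz":0,"rx":0,"ry":0,"rz":0,"hand":-1},{"tx":0.0016,"ty":0,"tz":0,"rx":0,"ry":-1,"rz":0,"hand":-1},{"tx":0.0016,"ty":0,"tz":0,"rx":0,"ry":-1,"rz":0,"hand":-1},{"tx":0.0016,"ty":0,"tz":0,"rx":0,"ry":-1,"rz":0,"hand":-1},{"tx":0,"ty":0,"tz":0,"rx":0,"ry":0,"rz":0,"hand":-1}]' | head -1
python3 m.py;python3 m.py
```

```text
time: 18.6
t 18.60 tcp [0.5323 0.0125 0.2088] yaw 5.8 toolpitch(-y up) 0.1114 fz -7.9 My [ 0.6317  0.0096 -0.0176]
  U -0.1053 slopeNet 0.0264
side bar tilt(-y up) 0.0984 z0 0.0095 n99 core n380 u,z: [-0.0881 -0.0854] [ 0.525  -0.0768  0.1235] net 
time: 19.15
t 19.15 tcp [0.533  0.007  0.2096] yaw 5.7 toolpitch(-y up) 0.0585 fz -7.4 My [ 0.1766 -0.0871  0.0332]
  U -0.0590 slopeNet 0.0286
side bar tilt(-y up) 0.0646 z0 0.0088 n160 core n444 u,z: [-0.0389 -0.0899] [ 0.5283 -0.0326  0.1197] net 
t 19.20 tcp [0.533  0.007  0.2095] yaw 5.7 toolpitch(-y up) 0.0593 fz -8.0 My [ 0.2024 -0.0297 -0.0359]
  U -0.0542 slopeNet 0.0293
side bar tilt(-y up) 0.0653 z0 0.0090 n159 core n438 u,z: [-0.0341 -0.0901] [ 0.528  -0.0277  0.1194] net
```

```bash
python3 -m crank '[{"tx":0.0026,"ty":0,"tz":0,"rx":0,"ry":-1.6,"rz":0,"hand":-1},{"tx":0.0018,"ty":0,"tz":0,"rx":0,"ry":-1.1,"rz":0,"hand":-1},{"tx":0.0008,"ty":0,"tz":0,"rx":0,"ry":-0.5,"rz":0,"hand":-1},{"tx":0.0008,"ty":0,"tz":0,"rx":0,"ry":-0.5,"rz":0,"hand":-1},{"tx":0,"ty":0,"tz":0,"rx":0,"ry":0,"rz":0,"hand":-1}]' | head -1
python3 m.py;python3 m.py
```

```text
time: 19.75
t 19.75 tcp [0.5334 0.0014 0.2095] yaw 5.8 toolpitch(-y up) -0.0052 fz -8.8 My [-0.1919 -0.1225  0.0208]
  U -0.0040 slopeNet 0.0122
side bar tilt(-y up) 0.0122 z0 0.0083 n190 core n349 u,z: [ 0.0209 -0.0907] [0.5308 0.0222 0.1188] net 
t 19.80 tcp [0.5334 0.0015 0.2095] yaw 5.8 toolpitch(-y up) -0.0049 fz -7.3 My [-0.1834 -0.1061 -0.056 ]
  U -0.0018 slopeNet 0.0067
side bar tilt(-y up) 0.0067 z0 0.0086 n184 core n348 u,z: [ 0.0236 -0.091 ] [0.5311 0.025  0.1186] net
```

```bash
python3 -m crank '[{"tx":0.002,"ty":0,"tz":0,"rx":0,"ry":-1.2,"rz":0,"hand":-1},{"tx":0,"ty":0,"tz":0,"rx":0,"ry":0,"rz":0,"hand":-1},{"tx":0,"ty":0,"tz":0,"rx":0,"ry":0,"rz":0,"hand":-1},{"tx":0,"ty":0,"tz":0,"rx":0,"ry":0.2,"rz":0,"hand":-1},{"tx":0,"ty":0,"tz":0,"rx":0,"ry":0,"rz":0,"hand":-1}]' | head -1
python3 m.py;python3 m.py
```

```text
time: 20.35
t 20.35 tcp [ 0.5335 -0.0003  0.2095] yaw 5.8 toolpitch(-y up) -0.0224 fz -8.3 My [-0.1786 -0.0498 -0.0225]
  U 0.0108 slopeNet -0.0062
side bar tilt(-y up) -0.0062 z0 0.0086 n190 core n316 u,z: [ 0.0374 -0.0904] [0.5283 0.0367 0.119 ] net 
t 20.40 tcp [ 0.5335 -0.0002  0.2094] yaw 5.8 toolpitch(-y up) -0.0226 fz -7.7 My [-0.1526 -0.0726  0.0211]
  U 0.0106 slopeNet -0.0047
side bar tilt(-y up) -0.0047 z0 0.0083 n195 core n312 u,z: [ 0.037  -0.0902] [0.5284 0.0364 0.1193] net
```

The core has stopped at u≈+0.011, and its world position (0.528,0.036,0.119) is within tolerance of the focus. I hold and watch.

```bash
python3 -m crank '[{"tx":0,"ty":0,"tz":0,"rx":0,"ry":0,"rz":0,"hand":-1},{"tx":0,"ty":0,"tz":0,"rx":0,"ry":0,"rz":0,"hand":-1},{"tx":0,"ty":0,"tz":0,"rx":0,"ry":0,"rz":0,"hand":-1},{"tx":0,"ty":0,"tz":0,"rx":0,"ry":0,"rz":0,"hand":-1},{"tx":0,"ty":0,"tz":0,"rx":0,"ry":0,"rz":0,"hand":-1}]' | head -1
python3 m.py b
python3 - <<'E'
from h import *
for n in("side","top"):
    for l in("scale_plate","camera","focus"): print(n,l,[(round(a["score"],2),np.round(a["location"]),atz(n,a["location"],{"scale_plate":.1375,"camera":0,"focus":.12}[l])) for a in env.mark_of(n,l)[:2]])
a=cv2.imread('pics/b_side.png')[130:330,200:400];b=cv2.imread('pics/b_top.png')[150:350,200:400]
cv2.imwrite('pics/b.png',cv2.resize(np.hstack([a,b]),None,fx=2,fy=2))
E
```

```text
time: 20.95
t 20.95 tcp [ 0.5336 -0.0003  0.2095] yaw 5.8 toolpitch(-y up) -0.0227 fz -8.0 My [-0.2477 -0.1035  0.0049]
  U 0.0102 slopeNet -0.0039
side bar tilt(-y up) -0.0039 z0 0.0087 n193 core n310 u,z: [ 0.0366 -0.0905] [0.5283 0.0359 0.1191] net [array([361., 370.]), array([307., 242.])]
  U 0.0051 slopeNet -0.0595
top bar tilt(-y up) -0.0595 z0 0.0123 n162 core n95 u,z: [ 0.0366 -0.0918] [0.5014 0.0333 0.1177] net [array([435., 323.]), array([115., 306.])]
side scale_plate [(0.97, array([297., 246.]), array([0.4847, 0.0292, 0.1375]))]
side camera [(0.84, array([336., 191.]), array([0.8261, 0.2101, 0.    ])), (0.73, array([360., 222.]), array([0.7813, 0.0478, 0.    ]))]
side focus []
top scale_plate [(0.97, array([303., 289.]), array([0.4751, 0.0197, 0.1375]))]
top camera [(0.81, array([294., 196.]), array([0.7689, 0.0441, 0.    ])), (0.58, array([236., 177.]), array([0.831 , 0.2159, 0.    ]))]
top focus []
```

View pics/b.png

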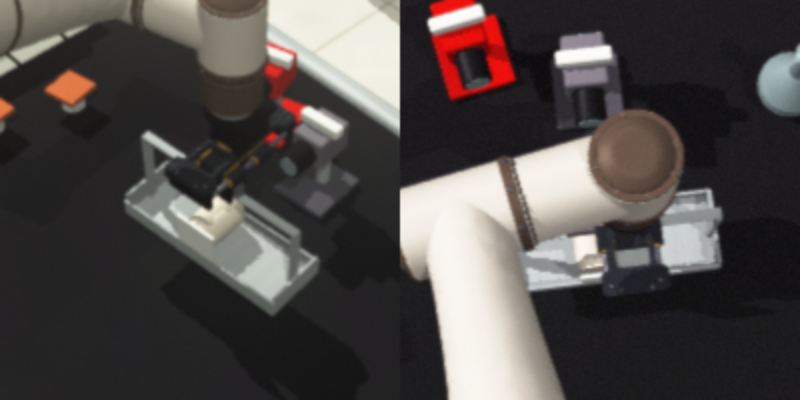

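The side half shows the core at (218,215), right behind the white plate and at the middle of the tray. I shift it slowly 10 mm toward the focus, then hold.

```bash
python3 -m crank '[{"tx":0.0005,"ty":0,"tz":0,"rx":0,"ry":0,"rz":0,"hand":-1},{"tx":0.001,"ty":0,"tz":0,"rx":0,"ry":0,"rz":0,"hand":-1},{"tx":0.0012,"ty":0,"tz":0,"rx":0,"ry":0,"rz":0,"hand":-1},{"tx":0.0012,"ty":0,"tz":0,"rx":0,"ry":0,"rz":0,"hand":-1},{"tx":0.0012,"ty":0,"tz":0,"rx":0,"ry":0,"rz":0,"hand":-1}]' | head -1
python3 -m crank '[{"tx":0.0012,"ty":0,"tz":0,"rx":0,"ry":0,"rz":0,"hand":-1},{"tx":0.0012,"ty":0,"tz":0,"rx":0,"ry":0,"rz":0,"hand":-1},{"tx":0.001,"ty":0,"tz":0,"rx":0,"ry":0,"rz":0,"hand":-1},{"tx":0.001,"ty":0,"tz":0,"rx":0,"ry":0,"rz":0,"hand":-1},{"tx":0.0005,"ty":0,"tz":0,"rx":0,"ry":0,"rz":0,"hand":-1}]' | head -1
python3 m.py
python3 -m crank '[{"tx":0,"ty":0,"tz":0,"rx":0,"ry":0,"rz":0,"hand":-1},{"tx":0,"ty":0,"tz":0,"rx":0,"ry":0,"rz":0,"hand":-1},{"tx":0,"ty":0,"tz":0,"rx":0,"ry":0,"rz":0,"hand":-1},{"tx":0,"ty":0,"tz":0,"rx":0,"ry":0,"rz":0,"hand":-1},{"tx":0,"ty":0,"tz":0,"rx":0,"ry":0,"rz":0,"hand":-1}]' | head -1
python3 m.py
```

```text
time: 21.95
time: 22.45
t 22.45 tcp [ 0.5346 -0.0104  0.2093] yaw 5.8 toolpitch(-y up) -0.0227 fz -7.1 My [-0.2465 -0.0715  0.0172]
  U 0.0107 slopeNet -0.0024
side bar tilt(-y up) -0.0024 z0 0.0086 n197 core n316 u,z: [ 0.0369 -0.0905] [0.5292 0.0262 0.1187] net 
time: 23.0
t 23.00 tcp [ 0.5346 -0.0102  0.2092] yaw 5.8 toolpitch(-y up) -0.0227 fz -7.3 My [-0.2697 -0.1121  0.0443]
  U 0.0101 slopeNet -0.0022
side bar tilt(-y up) -0.0022 z0 0.0085 n199 core n314 u,z: [ 0.0363 -0.0909] [0.5293 0.0258 0.1183] net
```

Steady. I hold for another 6 s or so.

```bash
python3 -m crank '[{"tx":0,"ty":0,"tz":0,"rx":0,"ry":0,"rz":0,"hand":-1},{"tx":0,"ty":0,"tz":0,"rx":0,"ry":0,"rz":0,"hand":-1},{"tx":0,"ty":0,"tz":0,"rx":0,"ry":0,"rz":0,"hand":-1},{"tx":0,"ty":0,"tz":0,"rx":0,"ry":0,"rz":0,"hand":-1},{"tx":0,"ty":0,"tz":0,"rx":0,"ry":0,"rz":0,"hand":-1}]' | head -1
python3 -m crank '[{"tx":0,"ty":0,"tz":0,"rx":0,"ry":0,"rz":0,"hand":-1},{"tx":0,"ty":0,"tz":0,"rx":0,"ry":0,"rz":0,"hand":-1},{"tx":0,"ty":0,"tz":0,"rx":0,"ry":0,"rz":0,"hand":-1},{"tx":0,"ty":0,"tz":0,"rx":0,"ry":0,"rz":0,"hand":-1},{"tx":0,"ty":0,"tz":0,"rx":0,"ry":0,"rz":0,"hand":-1}]' | head -1
python3 -m crank '[{"tx":0,"ty":0,"tz":0,"rx":0,"ry":0,"rz":0,"hand":-1},{"tx":0,"ty":0,"tz":0,"rx":0,"ry":0,"rz":0,"hand":-1},{"tx":0,"ty":0,"tz":0,"rx":0,"ry":0,"rz":0,"hand":-1},{"tx":0,"ty":0,"tz":0,"rx":0,"ry":0,"rz":0,"hand":-1},{"tx":0,"ty":0,"tz":0,"rx":0,"ry":0,"rz":0,"hand":-1}]' | head -1
python3 -m crank '[{"tx":0,"ty":0,"tz":0,"rx":0,"ry":0,"rz":0,"hand":-1},{"tx":0,"ty":0,"tz":0,"rx":0,"ry":0,"rz":0,"hand":-1},{"tx":0,"ty":0,"tz":0,"rx":0,"ry":0,"rz":0,"hand":-1},{"tx":0,"ty":0,"tz":0,"rx":0,"ry":0,"rz":0,"hand":-1},{"tx":0,"ty":0,"tz":0,"rx":0,"ry":0,"rz":0,"hand":-1}]' | head -1
python3 m.py
```

```text
time: 23.55
time: 24.05
time: 24.55
time: 25.05
t 25.05 tcp [ 0.5346 -0.0102  0.2092] yaw 5.8 toolpitch(-y up) -0.0227 fz -8.3 My [-0.2307 -0.0972 -0.0036]
  U 0.0103 slopeNet -0.0054
side bar tilt(-y up) -0.0054 z0 0.0087 n199 core n313 u,z: [ 0.0368 -0.0905] [0.5291 0.0262 0.1187] net
```

```bash
python3 -m crank '[{"tx":0,"ty":0,"tz":0,"rx":0,"ry":0,"rz":0,"hand":-1},{"tx":0,"ty":0,"tz":0,"rx":0,"ry":0,"rz":0,"hand":-1},{"tx":0,"ty":0,"tz":0,"rx":0,"ry":0,"rz":0,"hand":-1},{"tx":0,"ty":0,"tz":0,"rx":0,"ry":0,"rz":0,"hand":-1},{"tx":0,"ty":0,"tz":0,"rx":0,"ry":0,"rz":0,"hand":-1}]' | head -1
python3 -m crank '[{"tx":0,"ty":0,"tz":0,"rx":0,"ry":0,"rz":0,"hand":-1},{"tx":0,"ty":0,"tz":0,"rx":0,"ry":0,"rz":0,"hand":-1},{"tx":0,"ty":0,"tz":0,"rx":0,"ry":0,"rz":0,"hand":-1},{"tx":0,"ty":0,"tz":0,"rx":0,"ry":0,"rz":0,"hand":-1},{"tx":0,"ty":0,"tz":0,"rx":0,"ry":0,"rz":0,"hand":-1}]' | head -1
python3 -m crank '[{"tx":0,"ty":0,"tz":0,"rx":0,"ry":0,"rz":0,"hand":-1},{"tx":0,"ty":0,"tz":0,"rx":0,"ry":0,"rz":0,"hand":-1},{"tx":0,"ty":0,"tz":0,"rx":0,"ry":0,"rz":0,"hand":-1},{"tx":0,"ty":0,"tz":0,"rx":0,"ry":0,"rz":0,"hand":-1},{"tx":0,"ty":0,"tz":0,"rx":0,"ry":0,"rz":0,"hand":-1}]' | head -1
python3 -m crank '[{"tx":0,"ty":0,"tz":0,"rx":0,"ry":0,"rz":0,"hand":-1},{"tx":0,"ty":0,"tz":0,"rx":0,"ry":0,"rz":0,"hand":-1},{"tx":0,"ty":0,"tz":0,"rx":0,"ry":0,"rz":0,"hand":-1},{"tx":0,"ty":0,"tz":0,"rx":0,"ry":0,"rz":0,"hand":-1},{"tx":0,"ty":0,"tz":0,"rx":0,"ry":0,"rz":0,"hand":-1}]' | head -1
python3 -m crank '[{"tx":0,"ty":0,"tz":0,"rx":0,"ry":0,"rz":0,"hand":-1},{"tx":0,"ty":0,"tz":0,"rx":0,"ry":0,"rz":0,"hand":-1},{"tx":0,"ty":0,"tz":0,"rx":0,"ry":0,"rz":0,"hand":-1},{"tx":0,"ty":0,"tz":0,"rx":0,"ry":0,"rz":0,"hand":-1},{"tx":0,"ty":0,"tz":0,"rx":0,"ry":0,"rz":0,"hand":-1}]' | head -1
python3 -m crank '[{"tx":0,"ty":0,"tz":0,"rx":0,"ry":0,"rz":0,"hand":-1},{"tx":0,"ty":0,"tz":0,"rx":0,"ry":0,"rz":0,"hand":-1},{"tx":0,"ty":0,"tz":0,"rx":0,"ry":0,"rz":0,"hand":-1},{"tx":0,"ty":0,"tz":0,"rx":0,"ry":0,"rz":0,"hand":-1},{"tx":0,"ty":0,"tz":0,"rx":0,"ry":0,"rz":0,"hand":-1}]' | head -1
python3 m.py
```

```text
time: 25.6
time: 26.1
time: 26.6
time: 27.1
time: 27.6
time: 28.1
t 28.10 tcp [ 0.5346 -0.0103  0.2093] yaw 5.8 toolpitch(-y up) -0.0227 fz -7.3 My [-0.2549 -0.0299  0.0141]
  U 0.0106 slopeNet -0.0029
side bar tilt(-y up) -0.0029 z0 0.0086 n199 core n312 u,z: [ 0.0369 -0.0905] [0.5291 0.0262 0.1188] net
```

The core has been still for over 7 s. Handing in.

```bash
python3 -c "
from plant import env
print(env.close_job())"
```

```text
the job is handed in; nothing more can be done
None
```

The job is handed in (no verdict was returned): the tray is held up square to the camera, with the core at rest about 10 mm from the tray's middle and within a few mm of my focus estimate for over 5 s, after one set-down to regrip 26 mm off centre because the tray turned in the 30 N pinch.

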